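Clear the nail sill into the oval tray

TASK

Tidy up after the client: gather the three empty polish bottles, the glass file and the steel pusher into the oval tray. Stand the empties upright in the bottle bay (the side with the round marks), lay the glass file lengthwise along the middle of the pink pad and the pusher lengthwise in the bare lane on the pad's other side, so that the steel cannot chip the glass; set each down gently, not dropped. Leave the full bottles, the emery board and the wooden stick just where they are.

Things in the scene. Friction and masses are not known exactly. Their poses are not given: they have to be found in the camera images.
- tray: Fixed mint oval tray, 256 x 186 mm. Origin: centre of underside; x lengthwise. In mm: floor z 3; rim 19 high, inner face |y| 88. Bottle bay: rib (9 high, y 29 to 33) to +y rim, with 3 dark round marks at x -50, 0, 50, y 60. File lane: pink pad 150 x 40, centre y -2, top z 5. Pusher lane: bare floor, middle y -57. Bosses 9 high at x +-54 (18 long), y -37 to -23 and 18 to 30; none at |x| < 45.
- empty_black: Origin: centre of its underside; z up its axis. Small square polish bottle standing upright on the sill: body 28 x 28 mm and 36 mm high, then an upright round cap 16 mm in diameter from 37 mm up to the top at 68 mm; easily gripped by the cap from above, at any yaw. EMPTY: clear see-through glass with only the little brush inside; black cap. About 35 g.
- empty_white: Origin: centre of its underside; z up its axis. Small square polish bottle standing upright on the sill: body 28 x 28 mm and 36 mm high, then an upright round cap 16 mm in diameter from 37 mm up to the top at 68 mm; easily gripped by the cap from above, at any yaw. EMPTY: clear see-through glass with only the little brush inside; white cap. About 35 g.
- empty_gold: Origin: centre of its underside; z up its axis. Small square polish bottle standing upright on the sill: body 28 x 28 mm and 36 mm high, then an upright round cap 16 mm in diameter from 37 mm up to the top at 68 mm; easily gripped by the cap from above, at any yaw. EMPTY: clear see-through glass with only the little brush inside; gold cap. About 35 g.
- full_red: Origin: centre of its underside; z up its axis. Small square polish bottle standing upright on the sill: body 28 x 28 mm and 36 mm high, then an upright round cap 16 mm in diameter from 37 mm up to the top at 68 mm; easily gripped by the cap from above, at any yaw. FULL of red polish (solid red body); black cap. About 50 g. Not to be moved.
- full_blue: Origin: centre of its underside; z up its axis. Small square polish bottle standing upright on the sill: body 28 x 28 mm and 36 mm high, then an upright round cap 16 mm in diameter from 37 mm up to the top at 68 mm; easily gripped by the cap from above, at any yaw. FULL of blue polish (solid blue body); white cap. About 50 g. Not to be moved.
- glass_file: Origin: centre of its underside, at mid-length; x along its length, z up. Lies flat on the sill. Glass nail file: flat bar 140 x 14 x 5 mm with round ends, pale translucent blue-green with a solid blue handle third at the -x end. About 24 g.
- emery_board: Origin: centre of its underside, at mid-length; x along its length, z up. Lies flat on the sill. Disposable emery board, look-alike of the file: 140 x 14 x 5 mm with round ends, opaque dark grey with a pink core line on its edges. Not to be moved.
- pusher: Origin: centre of its underside, at mid-length; x along its length, z up. Lies flat on the sill. Steel cuticle pusher: 130 mm long, straight handle 92 mm long and 8 x 8 mm thick with dark knurled rings at the middle, thin flattened ends. About 28 g.
- wood_stick: Origin: centre of its underside, at mid-length; x along its length, z up. Lies flat on the sill. Orangewood stick, look-alike of the pusher: 130 mm long, 7 mm thick, pale wood. Not to be moved.
Not all that is in view belongs to the job. Leave any green look-alike of the empty_black alone.

How it is judged:
By the outcome, as a careful person would: the job done as asked, in the order asked, and still so for the second after the job is handed in, with the robot touching nothing.
It also fails if it takes over 122 s, if anything falls off the work surface, if the arm or the gripper's body presses on something with over 40 N, if the wrist force passes 120 N, or if a joint passes its speed limit or range.

ROBOT

A 6-joint arm with a two-finger parallel gripper is mounted at the origin on the work surface. World frame = base frame: x ahead of the robot, y to its left, z up, the work surface at z = 0. Lengths are in m, angles in rad, forces in N, time in s.
With the tool pointing down it reaches from about 0.25 to 0.725 m from the base axis. Payload 4 kg.
Tool frame: the origin (TCP) lies midway between the tips of the shut fingers; the grasp point (between the pads) lies 19 mm behind it; z points along the fingers, x is the direction in which the jaws open and shut, and the axes are right-handed (so a half turn about z gives the same grasp; the last joint's range is limited). The gripper opens to 85 mm and grips with 20 to 120 N. Pads are 22 mm wide; open, the fingers measure 114 mm over their backs; the gripper's body (76 mm by 85 mm) begins 54 mm behind the grasp point. The pads swing forward as they close: fully open they stand 13 mm farther back than shut.
Start: joints at [1.233, 0.241, 0.005, 1.335, 0, 1.571], TCP at [0.166, 0.472, 0.231] pointing down, gripper open.
Joint ranges: [-2.72, 2.72], [-1.05, 1.87], [-1.09, 1.28], [-1.99, 2.15], [-1.42, 1.44], [-3.14, 3.14]. Speed limits (rad/s): [2.79, 2.79, 3.14, 3.14, 3.14, 3.14].

INTERFACE

Orientations are given as a unit quaternion [x, y, z, w].
In Python, from workcell import bot, vision, ticket gives the robot as it stands.
- The arm moves only by the tool play_rows, never from a script. Its argument "deltas" is one flat list of numbers, 5 for each row, row after row: the opening, from 0 (shut) to 1 (fully open), then the shift along the tool's x, y, z in units of 60 mm (1.0 is 60 mm), then the turn about the tool's z in degrees. A call has 1 to 12 rows; each row shifts and turns the pose as measured when the row begins, along the tool's axes as they then stand; what a row does not reach is not made up. A row lasts 1/8 s, in which the tool goes at most 62.5 mm and 10.7 degrees, less where a joint would pass 70% of its speed; a pose out of reach is approached as far as the arm can. A call is refused whole if a number of a shift passes 1 or a number of a turn 10.7, either way. A call with a gripper value outside its range is refused whole. The fingers move at their own pace and stop on an object; the grip force is fixed at half the most. Time passes only in rows, so rows that do not move let the fingers close. It gives the time, the measured TCP pose, the force and the opening at its end, in the units of the state.
- bot.get_obs(): the state, without advancing time (a new reading comes with each control period).
- vision.camera(name): name is "scene" or "top" or "wrist"; returns a dict with "color" (420x560x3 uint8, blue, green, red), "intrinsics" (3x3 intrinsics, pixels), "rvec" (rotation vector, rad) and "tvec" (3), from world to camera coordinates, as OpenCV has them. Camera axes: x right, y down, z forward; pixel columns grow to the right and rows downward; lengths in m; the calibration is good to about 2 mm. A picture is of the moment at which its call begins. There is no depth.
- ticket.job_done(): hands the job in, once; it reports no verdict.
The state is a dict: "clock": time; "joint_pos": joint angles; "joint_vel": joint speeds; "tau": joint torques, N m; "eef_pos": TCP position; "tool_rot": TCP orientation; "ft_force": force on the tool from outside, world axes, zero at the start; "ft_torque": the same for the moment, N m; "grip_width": finger opening in m.
Only numpy, scipy, OpenCV 4.12 (cv2) and the standard library are available. Lean on these libraries where they do the work, as an engineer would, in place of code of your own. Each camera call takes 0.05 s, during which the arm holds its last target. There are 200 camera calls.

## Working session

There is one attempt and no reset: what is moved stays moved. The work goes in short steps, Python scripts to look and compute and a tool call to move; the robot and the scene stay as the last step left them, time stands still between calls to the robot, and variables do not carry over. Pictures are saved under pics/ and viewed, about 12 in all and at most 16, crops included, and the job is handed in when it is done.

Besides the shell and the picture viewer there is one more tool, called after "Emit:" as name(argument=value, ...) on one line, values as JSON. play_rows: Moves the arm, as the interface text tells. Its arguments: {"type":"object","properties":{"deltas":{"type":"array"}},"required":["deltas"]}

```bash
mkdir -p pics; ls; python3 - <<'E'
from workcell import bot, vision
import cv2
print(bot.get_obs())
for n in ("top","scene"):
    c=vision.camera(n); cv2.imwrite(f"pics/{n}0.png",c["color"]); print(n,c["intrinsics"],c["rvec"],c["tvec"])
E
```

```text
pics
{'clock': 0.0, 'joint_pos': array([ 1.23302929e+00,  2.41422296e-01,  3.73424731e-03,  1.33518868e+00,
       -2.54355095e-05,  1.57079030e+00]), 'joint_vel': array([ 0.00144907, -0.00104985, -0.00138748, -0.00051565, -0.000111  ,
       -0.00063867]), 'tau': array([ 1.79400405e-05, -3.72318399e+01,  2.52406847e+01,  1.72386761e-02,
        1.65464928e-05, -1.58124404e-06]), 'eef_pos': array([0.16549138, 0.47115808, 0.23041212]), 'tool_rot': array([ 8.15896433e-01,  5.78197136e-01, -8.41347962e-04,  6.11813489e-04]), 'ft_force': array([ 0.60259345, -0.55895578,  0.01524428]), 'ft_torque': array([0.01371471, 0.01522179, 0.0050272 ]), 'grip_width': 0.08560879580094789}
top [[397.09691135   0.         273.48318693]
 [  0.         397.09691135 206.05171259]
 [  0.           0.           1.        ]] [ 2.14817477 -2.14689974  0.18334935] [-0.00366958  0.5247567   0.91221887]
scene [[495.69162925   0.         283.82268808]
 [  0.         495.69162925 213.18376779]
 [  0.           0.           1.        ]] [ 0.99762646  2.31641271 -1.16603258] [ 0.37177491 -0.21036809  1.57788283]
```

View pics/top0.png

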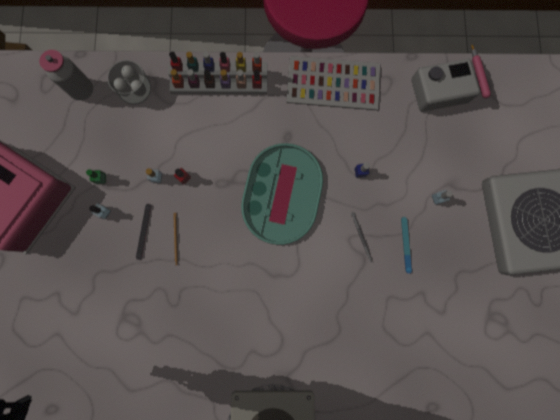

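View pics/scene0.png

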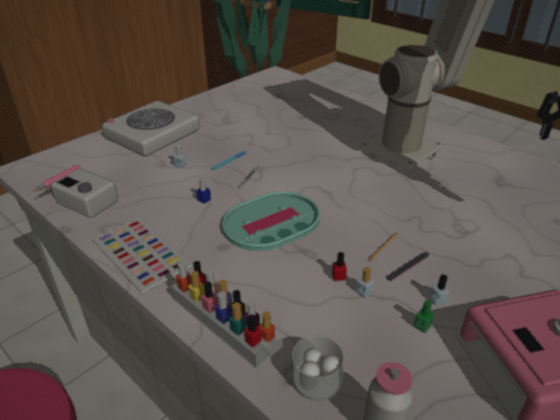

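The top view shows the tray at (284,195), gold at (153,174), black-capped clear at (98,210), green look-alike at (96,176), white-capped clear at (440,198), full red at (181,175), full blue at (361,170), file at (407,245), emery at (144,231), pusher at (362,237) and stick at (176,238). The scene view agrees: white (178,157), gold (366,281), black (441,289), green (424,315).

```bash
cat > h.py <<'E'
import numpy as np, cv2
from workcell import bot, vision
def cam(n):
    c=vision.camera(n); c["R"]=cv2.Rodrigues(np.array(c["rvec"]))[0]; c["t"]=np.array(c["tvec"]).ravel(); return c
def ray(c,u,v):
    d=c["R"].T@np.linalg.solve(c["intrinsics"],[u,v,1]); return -c["R"].T@c["t"],d
def plane(c,u,v,z):
    o,d=ray(c,u,v); return o+d*(z-o[2])/d[2]
def proj(c,p):
    return cv2.projectPoints(np.array(p,float).reshape(-1,3),np.array(c["rvec"]),np.array(c["tvec"]),c["intrinsics"],None)[0].reshape(-1,2)
def tri(c1,p1,c2,p2):
    A=[];b=[]
    for c,p in((c1,p1),(c2,p2)):
        o,d=ray(c,*p); d/=np.linalg.norm(d); M=np.eye(3)-np.outer(d,d); A.append(M); b.append(M@o)
    return np.linalg.lstsq(np.vstack(A),np.hstack(b),rcond=None)[0]
E
python3 - <<'E'
from h import *
t=cam("top"); im=cv2.convertScaleAbs(t["color"],alpha=1.7)
def crop(x0,y0,w,h,s): return cv2.resize(im[y0:y0+h,x0:x0+w],None,fx=s,fy=s,interpolation=cv2.INTER_CUBIC)
cv2.imwrite("pics/c1.png",np.hstack([crop(80,160,110,110,3.6),crop(345,160,110,110,3.6)]))
s=cam("scene"); im=cv2.convertScaleAbs(s["color"],alpha=1.6)
cv2.imwrite("pics/c2.png",np.vstack([crop(320,225,140,110,5)[:,:],crop(160,130,140,0+80,5)])[:, :] if 0 else np.hstack([crop(325,225,130,110,3),crop(165,135,130,110,3)]))
hsv=cv2.cvtColor(t["color"],cv2.COLOR_BGR2HSV)
def rects(name,m,z,amin=20):
    for c in cv2.findContours(m.astype(np.uint8),0,1)[0]:
        if cv2.contourArea(c)<amin: continue
        w=np.array([plane(t,*p,z)[:2] for p in c.reshape(-1,2)])*1000
        (cx,cy),(a,b),an=cv2.minAreaRect(w.astype(np.float32)); bx=an if a>b else an+90
        u=c.reshape(-1,2).mean(0); print(name,u.round(),"xy",round(cx),round(cy),"size",round(a),round(b),"longaxis",round(bx,1))
H,S,V=cv2.split(hsv)
reg=np.zeros_like(H); reg[130:290,70:470]=1
rects("mint",(H>70)&(H<95)&(S>60)&(reg>0),.01,1000)
rects("pink",(H>160)&(S>120)&(reg>0),.005,100)
rects("blue",(H>85)&(H<115)&(S>90)&(reg>0),.005,30)
for u,v in((407,245),(362,237),(144,231)): print(hsv[v,u])
E
```

```text
mint [282. 193.] xy 564 -25 size 186 253 longaxis 167.3
pink [282. 194.] xy 562 -26 size 37 145 longaxis 167.7
blue [406. 245.] xy 434 -331 size 133 14 longaxis 1.6
[ 94 109  96]
[30  4 58]
[165  12  42]
```

View pics/c1.png

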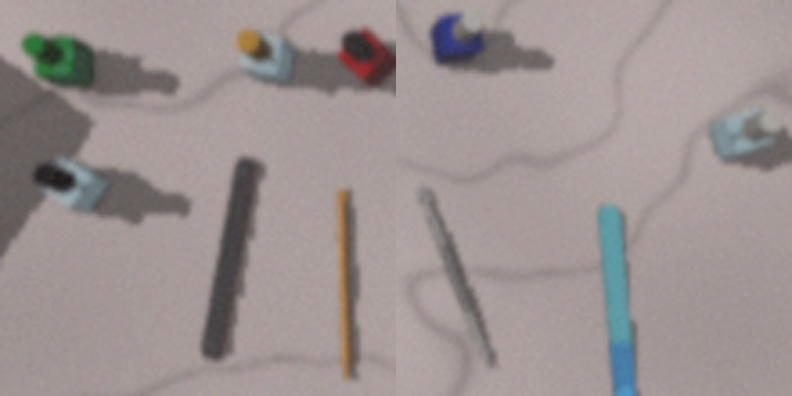

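View pics/c2.png

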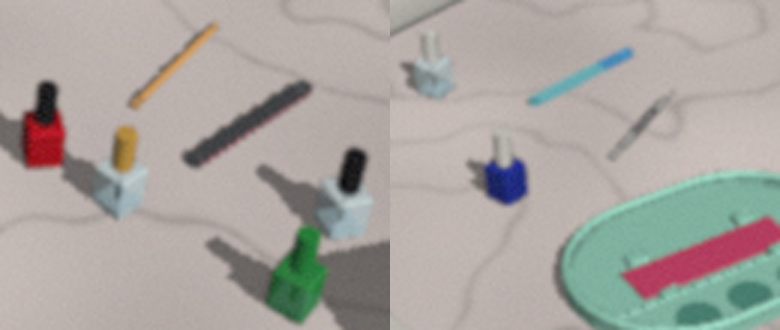

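Candidates: clear-bodied bottles are black (92,208), gold (149,171) and white (449,194). The solid-bodied red, blue and green bottles are not wanted. The translucent blue-green bar with the blue handle (407,245) is the file, and the dark grey one (144,231) is emery. The grey steel one (362,237) is the pusher, and the wood-coloured one (176,238) is the stick. The crops confirm all of these.

```bash
cat >> h.py <<'E'
def plan(p,yaw=None):
    "shift needed in the present tool axes (60 mm units); turn needed (deg about tool z)"
    from scipy.spatial.transform import Rotation as Ro
    o=bot.get_obs(); R=Ro.from_quat(o["tool_rot"]).as_matrix()
    y0=np.degrees(np.arctan2(R[1,0],R[0,0])); out={"pos":(o["eef_pos"]*1000).round(1),"yaw":round(y0,1)}
    t=0
    if yaw is not None:
        t=(y0-yaw+90)%180-90; out["turn"]=round(t,1)
    d=np.array(p)-o["eef_pos"]; out["shift"]=(R.T@d/.06).round(3)
    out["shift_after_turn"]=((R@Ro.from_euler("z",t,degrees=True).as_matrix()).T@d/.06).round(3)
    out["j"]=o["joint_pos"].round(2); print(out)
E
python3 - <<'E'
from h import *
t=cam("top"); s=cam("scene")
for n,a,b in (("black",(45,174),(355,153)),("gold",(250,42),(125,130)),("white",(772-396,125),(40,36))):
    x0=345 if n=="white" else 80; sx,sy=(165,135) if n=="white" else (325,225)
    pt=(x0+a[0]/3.6,160+a[1]/3.6); ps=(sx+b[0]/3,sy+b[1]/3)
    print(n,(tri(t,pt,s,ps)*1000).round(),(plane(t,*pt,.068)*1000).round())
for n,e in (("pusher",((425-396,190),(492-396,363))),("file",((609-396,207),(409-345+.0,0)))):
    if n=="pusher":
        P=[plane(t,345+x/3.6,160+y/3.6,.004)*1000 for x,y in e]; d=P[0]-P[1]
        print(n,(sum(P)/2).round(),np.linalg.norm(d).round(),np.degrees(np.arctan2(d[1],d[0])))
bk=(tri(t,(80+45/3.6,160+174/3.6),s,(325+355/3,225+153/3)))
plan([bk[0],bk[1],.2],90)
c=cam("wrist"); print(c["intrinsics"][0,0],(-c["R"].T@c["t"]).round(3),(c["R"].T@[0,0,1]).round(2))
E
```

```text
black [514. 417.  67.] [514. 416.  68.]
gold [602. 290.  66.] [602. 289.  68.]
white [ 549. -421.   59.] [ 548. -418.   68.]
pusher [ 454. -223.    4.] 126.0 19.462716576906477
{'pos': array([165.6, 471.6, 231. ]), 'yaw': np.float64(70.6), 'turn': np.float64(-19.4), 'shift': array([1.065, 5.783, 0.516]), 'shift_after_turn': array([-0.912,  5.809,  0.516]), 'j': array([1.23, 0.24, 0.  , 1.34, 0.  , 1.57])}
303.37512105057027 [0.1   0.495 0.375] [ 0.26 -0.09 -0.96]
```

```bash
python3 - <<'E'
from h import *
t=cam("top"); s=cam("scene")
for a,b in (((68,193),(470,330)),((68,193),(555,288)),((68,193),(468,318))): print((tri(t,a,s,b)*1000).round())
cv2.imwrite("pics/lamp.png",np.hstack([cv2.resize(cv2.convertScaleAbs(t["color"],alpha=1.7)[130:260,0:130],None,fx=3,fy=3),cv2.resize(cv2.convertScaleAbs(s["color"],alpha=1.7)[270:400,420:550],None,fx=3,fy=3)]))
E
```

```text
[559. 507.  13.]
[517. 535. 113.]
[555. 495.  35.]
```

View pics/lamp.png

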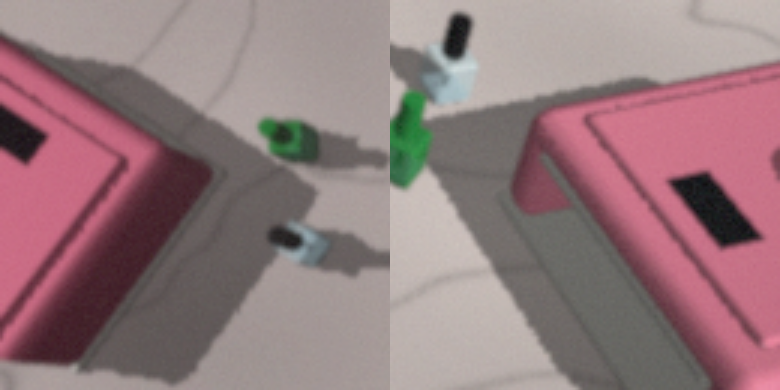

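Emit:
play_rows(deltas=[0.6, 0.15, 0.8, 0, 0, 0.6, 0.15, 0.85, 0, 0, 0.6, 0.15, 0.85, 0, 0, 0.6, 0.15, 0.85, 0.1, 0, 0.6, 0.15, 0.85, 0.1, 0, 0.6, 0.15, 0.8, 0.15, 0, 0.6, 0.1, 0.5, 0.15, 0, 0.6, 0, 0, 0, 0])

```text
clock: 1.45
eef_pos: [0.507, 0.4194, 0.1997]
tool_rot: [0.815, 0.58, 0.001, -0.001]
ft_force: [-0.1, 0.1, -0.9]
grip_width: 0.051
```

```bash
python3 - <<'E'
from h import *
plan([.514,.416,.12]); c=cam("wrist"); cv2.imwrite("pics/w1.png",cv2.convertScaleAbs(c["color"],alpha=1.5)); print(proj(c,[[.514,.416,.068],[.514,.416,0]]).round())
E
```

```text
{'pos': array([507. , 419.4, 199.7]), 'yaw': np.float64(70.9), 'shift': array([-0.019,  0.129,  1.328]), 'shift_after_turn': array([-0.019,  0.129,  1.328]), 'j': array([0.69, 0.58, 0.43, 1.42, 0.  , 1.02])}
[[280. 207.]
 [280. 191.]]
```

View pics/w1.png

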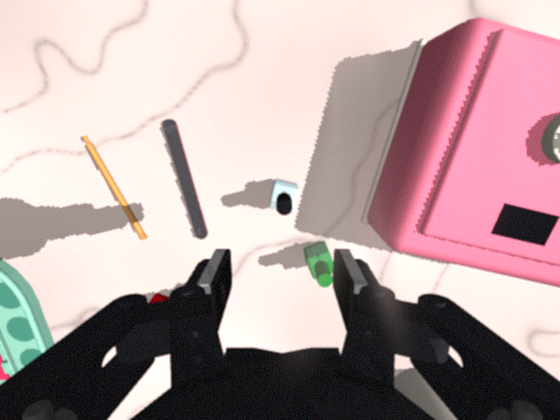

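The wrist view shows the black cap at (285,204), about 5 px from the prediction, with the green bottle at (320,265) and the lamp to the right. I'll measure the cap by mask.

```bash
cat >> h.py <<'E'
def cap(c,mask,p,r=28,z=.066):
    "cap-top centre on plane z: the mask blob near the projected guess"
    u,v=proj(c,[[*p,.066]])[0].astype(int); m=np.zeros(mask.shape,np.uint8); m[v-r:v+r,u-r:u+r]=1
    m=((mask>0)&(m>0)).astype(np.uint8); n,l,st,ce=cv2.connectedComponentsWithStats(m)
    k=1+st[1:,4].argmax(); x=plane(c,*ce[k],z); print("cap px",ce[k].round(1),"box",st[k],"xy",(x*1000).round(1)); return x
E
python3 - <<'E'
from h import *
c=cam("wrist"); x=cap(c,c["color"].max(2)<40,(.514,.416),z=.06); plan([x[0],x[1],.075])
E
```

```text
cap px [283.4 204.4] box [277 194  14  21 230] xy [514.3 419.6  60. ]
{'pos': array([505.1, 420.4, 201.1]), 'yaw': np.float64(71.0), 'shift': array([0.028, 0.15 , 2.102]), 'shift_after_turn': array([0.028, 0.15 , 2.102]), 'j': array([0.69, 0.57, 0.43, 1.42, 0.  , 1.02])}
```

Emit:
play_rows(deltas=[0.6, 0.03, 0.15, 0.5, 0, 0.6, 0, 0, 0.6, 0, 0.6, 0, 0, 0.6, 0, 0.6, 0, 0, 0.4, 0, 0.6, 0, 0, 0, 0])

```text
clock: 2.17
eef_pos: [0.5091, 0.4251, 0.0781]
tool_rot: [0.811, 0.585, 0.005, -0.002]
ft_force: [-1.0, 1.0, -0.1]
grip_width: 0.0516
```

```bash
python3 - <<'E'
from h import *
plan([.514,.419,.042])
E
```

```text
{'pos': array([509.1, 425.1,  78.1]), 'yaw': np.float64(71.6), 'shift': array([-0.076,  0.109,  0.601]), 'shift_after_turn': array([-0.076,  0.109,  0.601]), 'j': array([0.69, 0.65, 0.23, 1.15, 0.  , 1.02])}
```

Emit:
play_rows(deltas=[0.6, -0.08, 0.11, 0.2, 0, 0.6, 0, 0, 0.2, 0, 0.6, 0, 0, 0.15, 0, 0.6, 0, 0, 0, 0])

```text
clock: 2.68
eef_pos: [0.515, 0.4206, 0.0474]
tool_rot: [0.811, 0.585, 0.008, -0.003]
ft_force: [-0.6, 0.7, 0.0]
grip_width: 0.0511
```

```bash
python3 - <<'E'
from h import *
plan([.514,.419,.042])
c=cam("wrist"); cv2.imwrite("pics/w2.png",cv2.convertScaleAbs(c["color"],alpha=1.5)[150:,100:460])
E
```

```text
{'pos': array([515. , 420.6,  47.4]), 'yaw': np.float64(71.7), 'shift': array([-0.032, -0.008,  0.09 ]), 'shift_after_turn': array([-0.032, -0.008,  0.09 ]), 'j': array([0.68, 0.67, 0.19, 1.07, 0.  , 1.  ])}
```

View pics/w2.png

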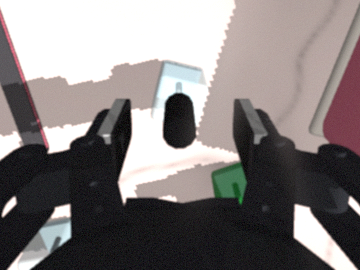

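The cap stands between the pads (crop ~(180,120)), clear of the green bottle. I'll lower a bit more and grip.

Emit:
play_rows(deltas=[0.6, -0.03, 0, 0.1, 0, 0, 0, 0, 0, 0, 0, 0, 0, 0, 0, 0, 0, 0, 0, 0, 0, 0, 0, 0, 0])

```text
clock: 3.35
eef_pos: [0.5156, 0.4197, 0.0428]
tool_rot: [0.811, 0.585, 0.01, -0.003]
ft_force: [0.2, -0.7, -1.2]
grip_width: 0.0141
```

Emit:
play_rows(deltas=[0, 0, 0, 0, 0, 0, 0, 0, -0.3, 0, 0, 0, 0, -0.6, 0, 0, 0, 0, -0.6, 0, 0, 0, 0, -0.3, 0, 0, 0, 0, 0, 0])

```text
clock: 4.1
eef_pos: [0.5146, 0.4183, 0.1588]
tool_rot: [0.811, 0.585, 0.011, -0.003]
ft_force: [-0.1, -0.4, -0.9]
grip_width: 0.014
```

```bash
python3 - <<'E'
from h import *
Y=np.radians(-12.3)
def T(x,y): return np.array([562.4,-24])/1000+np.array([[np.cos(Y),-np.sin(Y)],[np.sin(Y),np.cos(Y)]])@[x/1000,y/1000]
for x in(-50,0,50): print(T(x,60))
plan([*T(-50,60),.16],77.7)
E
```

```text
[0.52632954 0.04527425]
[0.57518182 0.03462273]
[0.6240341  0.02397122]
{'pos': array([514.6, 418.3, 158.8]), 'yaw': np.float64(71.7), 'turn': np.float64(-6.0), 'shift': array([-5.838,  2.142, -0.126]), 'shift_after_turn': array([-6.031,  1.516, -0.126]), 'j': array([0.68, 0.59, 0.34, 1.3 , 0.  , 1.  ])}
```

Emit:
play_rows(deltas=[0, 0, 0, 0, -6, 0, -0.5, 0.13, 0, 0, 0, -0.9, 0.22, 0, 0, 0, -0.9, 0.23, 0, 0, 0, -0.9, 0.23, 0, 0, 0, -0.9, 0.23, 0, 0, 0, -0.9, 0.23, 0, 0, 0, -0.7, 0.18, 0, 0, 0, -0.3, 0.07, 0, 0, 0, 0, 0, 0, 0])

```text
clock: 5.35
eef_pos: [0.5253, 0.0362, 0.1475]
tool_rot: [0.777, 0.629, 0.009, -0.003]
ft_force: [-0.4, 0.5, 0.7]
grip_width: 0.0137
```

```bash
python3 - <<'E'
from h import *
plan([.5263,.0453,.12],77.7); c=cam("wrist"); cv2.imwrite("pics/w3.png",cv2.convertScaleAbs(c["color"],alpha=1.5))
print(proj(c,[[.5263,.0453,.003],[.5752,.0346,.003],[.624,.024,.003]]).round())
E
```

```text
{'pos': array([525.3,  36.2, 147.5]), 'yaw': np.float64(78.0), 'turn': np.float64(0.3), 'shift': array([ 0.144, -0.018,  0.462]), 'shift_after_turn': array([ 0.143, -0.019,  0.462]), 'j': array([ 0.06,  0.34, -0.09,  1.14,  0.02,  0.27])}
[[288. 194.]
 [288. 241.]
 [287. 285.]]
```

View pics/w3.png

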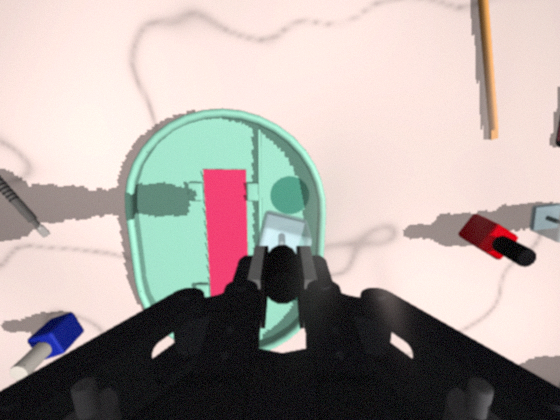

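The near mark is at (290,194) against a predicted (288,194), so the tray pose is good. Red, gold and blue are untouched. I'll lower over the mark.

Emit:
play_rows(deltas=[0, 0.15, -0.02, 0.3, 0, 0, 0, 0, 0.5, 0, 0, 0, 0, 0.4, 0, 0, 0, 0, 0.2, 0, 0, 0, 0, 0, 0])

```text
clock: 6.02
eef_pos: [0.5273, 0.054, 0.0617]
tool_rot: [0.774, 0.633, 0.01, -0.004]
ft_force: [-0.2, -0.6, 0.6]
grip_width: 0.014
```

```bash
python3 - <<'E'
from h import *
plan([.5263,.0453,.047],77.7); print(bot.get_obs()["tool_rot"])
E
```

```text
{'pos': array([527.3,  54. ,  61.7]), 'yaw': np.float64(78.5), 'turn': np.float64(0.8), 'shift': array([-0.15 ,  0.011,  0.243]), 'shift_after_turn': array([-0.15 ,  0.013,  0.243]), 'j': array([ 0.09,  0.43, -0.2 ,  0.93,  0.02,  0.29])}
[ 0.7743891   0.63262032  0.00992061 -0.00382443]
```

Emit:
play_rows(deltas=[0, -0.1, 0.01, 0, 0, 0, 0, 0, 0, 0, 0, 0, 0, 0, 0])

```text
clock: 6.4
eef_pos: [0.5285, 0.0481, 0.064]
tool_rot: [0.774, 0.633, 0.012, -0.003]
ft_force: [0.4, 0.9, -0.7]
grip_width: 0.014
```

```bash
python3 - <<'E'
from h import *
plan([.5263,.0453,.047],77.7)
E
```

```text
{'pos': array([528.5,  48.1,  64. ]), 'yaw': np.float64(78.5), 'turn': np.float64(0.8), 'shift': array([-0.059, -0.029,  0.281]), 'shift_after_turn': array([-0.06 , -0.028,  0.281]), 'j': array([ 0.08,  0.42, -0.2 ,  0.93,  0.02,  0.28])}
```

Emit:
play_rows(deltas=[0, -0.05, -0.03, 0.1, 0, 0, 0, 0, 0.1, 0, 0, 0, 0, 0.05, 0, 0, 0, 0, 0, 0, 0, 0, 0, 0, 0])

```text
clock: 7.02
eef_pos: [0.5263, 0.0454, 0.0482]
tool_rot: [0.774, 0.633, 0.012, -0.002]
ft_force: [-1.0, -0.2, 0.1]
grip_width: 0.014
```

```bash
python3 - <<'E'
from h import *
plan([.5263,.0453,.0455],77.7); print(bot.get_obs()["ft_force"])
E
```

```text
{'pos': array([526.3,  45.4,  48.2]), 'yaw': np.float64(78.5), 'turn': np.float64(0.8), 'shift': array([-0.003, -0.   ,  0.044]), 'shift_after_turn': array([-0.003, -0.   ,  0.044]), 'j': array([ 0.08,  0.44, -0.23,  0.89,  0.02,  0.28])}
[-0.97637361 -0.21026385  0.09647743]
```

Emit:
play_rows(deltas=[0, 0, 0, 0.04, 0, 0, 0, 0, 0.02, 0, 0, 0, 0, 0, 0])

```text
clock: 7.4
eef_pos: [0.5273, 0.0456, 0.0459]
tool_rot: [0.774, 0.633, 0.013, -0.002]
ft_force: [0.4, -0.7, -0.2]
grip_width: 0.0143
```

Emit:
play_rows(deltas=[0, 0, 0, 0.02, 0, 0, 0, 0, 0, 0])

```text
clock: 7.65
eef_pos: [0.5279, 0.0456, 0.0458]
tool_rot: [0.774, 0.633, 0.013, -0.001]
ft_force: [-0.4, 1.0, 0.0]
grip_width: 0.0143
```

Emit:
play_rows(deltas=[0, 0, 0, 0.03, 0, 0, 0, 0, 0, 0])

```text
clock: 7.9
eef_pos: [0.5287, 0.0456, 0.0458]
tool_rot: [0.774, 0.633, 0.014, -0.001]
ft_force: [0.4, -0.3, -0.9]
grip_width: 0.0141
```

Emit:
play_rows(deltas=[0, 0, 0, 0.03, 0, 0.5, 0, 0, 0, 0, 0.5, 0, 0, 0, 0, 0.5, 0, 0, 0, 0])

```text
clock: 8.4
eef_pos: [0.5295, 0.0458, 0.0447]
tool_rot: [0.774, 0.633, 0.015, -0.0]
ft_force: [0.8, 0.4, -0.6]
grip_width: 0.0429
```

Emit:
play_rows(deltas=[0.5, 0, 0, -0.2, 0, 0.5, 0, 0, -0.6, 0, 0.5, 0, 0, -0.8, 0, 0.5, 0, 0, -0.3, 0, 0.5, 0, 0, 0, 0])

```text
clock: 9.02
eef_pos: [0.5265, 0.0435, 0.1633]
tool_rot: [0.774, 0.633, 0.015, -0.0]
ft_force: [0.2, -0.2, 0.6]
grip_width: 0.0427
```

```bash
python3 - <<'E'
from h import *
plan([.602,.290,.16],0); plan([.602,.290,.16],150); t=cam("top"); cv2.imwrite("pics/t2.png",cv2.resize(cv2.convertScaleAbs(t["color"],alpha=1.6)[130:260,80:330],None,fx=3,fy=3))
E
```

```text
{'pos': array([526.5,  43.5, 163.3]), 'yaw': np.float64(78.5), 'turn': np.float64(78.5), 'shift': array([4.274, 0.413, 0.161]), 'shift_after_turn': array([ 1.256, -4.106,  0.161]), 'j': array([ 0.07,  0.32, -0.07,  1.16,  0.02,  0.27])}
{'pos': array([526.5,  43.5, 163.3]), 'yaw': np.float64(78.5), 'turn': np.float64(-71.5), 'shift': array([4.274, 0.413, 0.161]), 'shift_after_turn': array([0.965, 4.184, 0.161]), 'j': array([ 0.07,  0.32, -0.07,  1.16,  0.02,  0.27])}
```

View pics/t2.png

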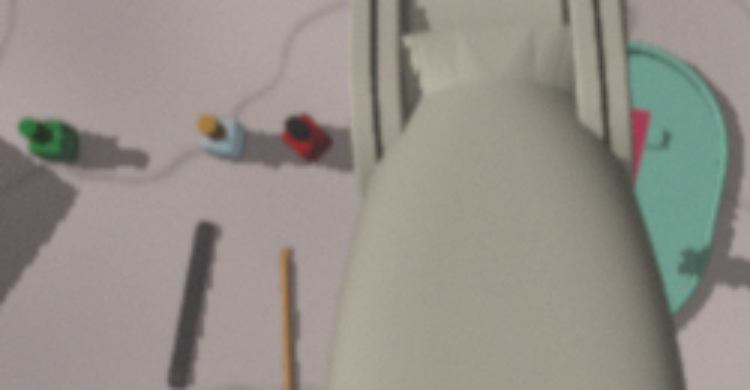

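Emit:
play_rows(deltas=[0.5, 0.5, 0.05, 0, 0, 0.5, 0.9, 0.1, 0, 0, 0.5, 0.9, 0.1, 0, 0, 0.5, 0.9, 0.1, 0, 0, 0.5, 0.9, 0.05, 0, 0, 0.5, 0, 0, 0, 10, 0.5, 0, 0, 0, 10, 0.5, 0, 0, 0, 10, 0.5, 0, 0, 0, 10, 0.5, 0, 0, 0, 10])

```text
clock: 10.32
eef_pos: [0.5932, 0.2848, 0.1484]
tool_rot: [0.973, 0.232, -0.002, -0.004]
ft_force: [0.0, 0.0, -0.0]
grip_width: 0.0421
```

```bash
python3 - <<'E'
from h import *
c=cam("wrist"); h=cv2.cvtColor(c["color"],cv2.COLOR_BGR2HSV); m=(h[...,0]>8)&(h[...,0]<30)&(h[...,1]>110)&(h[...,2]>60)
x=cap(c,m,(.602,.29),r=40,z=.06); plan([x[0],x[1],.075]); print(bot.get_obs()["tool_rot"])
cv2.imwrite("pics/w4.png",cv2.convertScaleAbs(c["color"],alpha=1.5))
E
```

```text
cap px [298.7 209.5] box [290 196  20  27 409] xy [604. 294.  60.]
{'pos': array([593. , 284.7, 148.1]), 'yaw': np.float64(26.6), 'shift': array([ 0.235, -0.045,  1.218]), 'shift_after_turn': array([ 0.235, -0.045,  1.218]), 'j': array([0.44, 0.6 , 0.34, 1.31, 0.01, 1.55])}
[ 0.97315238  0.23011541 -0.00210156 -0.0041155 ]
```

View pics/w4.png

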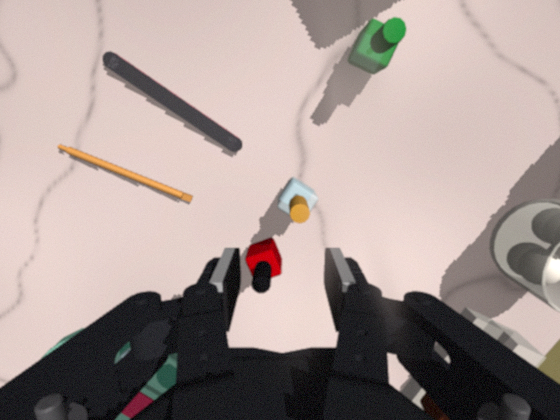

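Gold is at (299,207), the red neighbour at (262,265) clear of the jaw line, and nothing has been disturbed. I'll descend.

Emit:
play_rows(deltas=[0.5, 0.2, -0.04, 0.2, 0, 0.5, 0, 0, 0.5, 0, 0.5, 0, 0, 0.4, 0, 0.5, 0, 0, 0, 0])

```text
clock: 10.88
eef_pos: [0.6022, 0.2935, 0.0742]
tool_rot: [0.972, 0.235, -0.005, -0.004]
ft_force: [-1.3, -0.2, 0.0]
grip_width: 0.0425
```

```bash
python3 - <<'E'
from h import *
plan([.604,.294,.042])
E
```

```text
{'pos': array([602.2, 293.5,  74.2]), 'yaw': np.float64(27.2), 'shift': array([0.035, 0.011, 0.536]), 'shift_after_turn': array([0.035, 0.011, 0.536]), 'j': array([0.45, 0.68, 0.28, 1.18, 0.01, 1.55])}
```

Emit:
play_rows(deltas=[0.5, 0.03, 0.01, 0.25, 0, 0.5, 0, 0, 0.25, 0, 0.5, 0, 0, 0.05, 0, 0.5, 0, 0, 0, 0])

```text
clock: 11.38
eef_pos: [0.605, 0.2946, 0.0396]
tool_rot: [0.972, 0.236, -0.004, -0.004]
ft_force: [-0.0, -0.5, 0.4]
grip_width: 0.0428
```

```bash
python3 - <<'E'
from h import *
plan([.604,.294,.042])
E
```

```text
{'pos': array([605. , 294.6,  39.6]), 'yaw': np.float64(27.3), 'shift': array([-0.02 ,  0.001, -0.04 ]), 'shift_after_turn': array([-0.02 ,  0.001, -0.04 ]), 'j': array([0.45, 0.71, 0.24, 1.11, 0.01, 1.54])}
```

Emit:
play_rows(deltas=[0.5, -0.02, 0, -0.03, 0, 0, 0, 0, 0, 0, 0, 0, 0, 0, 0, 0, 0, 0, 0, 0])

```text
clock: 11.88
eef_pos: [0.6051, 0.2945, 0.0439]
tool_rot: [0.972, 0.236, -0.002, -0.004]
ft_force: [0.3, 0.4, 0.9]
grip_width: 0.0143
```

Emit:
play_rows(deltas=[0, 0, 0, -0.3, 0, 0, 0, 0, -0.6, 0, 0, 0, 0, -0.6, 0, 0, 0, 0, -0.4, 0, 0, 0, 0, 0, -10, 0, 0, 0, 0, -10, 0, 0, 0, 0, -10, 0, 0, 0, 0, -10, 0, 0, 0, 0, -10, 0, 0, 0, 0, 0])

```text
clock: 13.12
eef_pos: [0.6083, 0.2948, 0.1766]
tool_rot: [0.773, 0.635, 0.007, -0.003]
ft_force: [-0.2, 0.8, -0.5]
grip_width: 0.0136
```

```bash
python3 - <<'E'
from h import *
plan([.5752,.0346,.15],77.7);print(bot.get_obs()["tool_rot"])
E
```

```text
{'pos': array([608.3, 294.8, 176.6]), 'yaw': np.float64(78.8), 'turn': np.float64(1.1), 'shift': array([-4.367,  0.297,  0.38 ]), 'shift_after_turn': array([-4.36 ,  0.383,  0.38 ]), 'j': array([0.45, 0.61, 0.43, 1.38, 0.01, 0.64])}
[ 0.7725105   0.63495536  0.00707751 -0.00302099]
```

Emit:
play_rows(deltas=[0, -0.5, 0.05, 0, 1, 0, -0.9, 0.07, 0, 0, 0, -0.9, 0.07, 0.05, 0, 0, -0.9, 0.07, 0.05, 0, 0, -0.7, 0.07, 0.1, 0, 0, -0.4, 0, 0.1, 0, 0, 0, 0, 0, 0, 0, 0, 0, 0, 0])

```text
clock: 14.12
eef_pos: [0.5737, 0.0332, 0.1609]
tool_rot: [0.785, 0.619, 0.012, -0.001]
ft_force: [0.2, 0.1, 0.2]
grip_width: 0.0143
```

```bash
python3 - <<'E'
from h import *
plan([.5752,.0346,.047],77.7);print(bot.get_obs()["tool_rot"])
c=cam("wrist"); cv2.imwrite("pics/w5.png",cv2.convertScaleAbs(c["color"],alpha=1.5))
E
```

```text
{'pos': array([573.7,  33.2, 160.9]), 'yaw': np.float64(76.5), 'turn': np.float64(-1.2), 'shift': array([-0.008, -0.007,  1.898]), 'shift_after_turn': array([-0.008, -0.008,  1.898]), 'j': array([0.05, 0.41, 0.06, 1.2 , 0.02, 0.29])}
[ 7.85103464e-01  6.19246087e-01  1.21022695e-02 -6.08547163e-04]
```

View pics/w5.png

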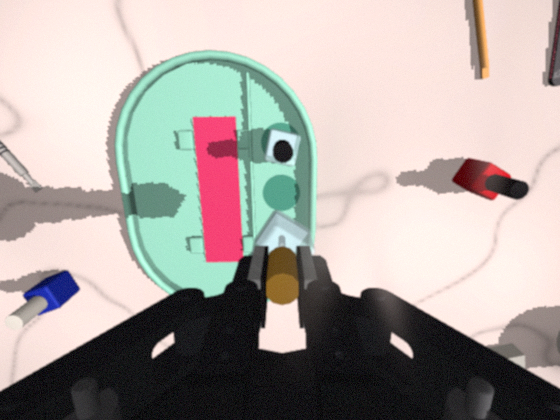

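Black stands upright on its mark at (283,148). The free middle mark at (281,191) is where gold goes next.

Emit:
play_rows(deltas=[0, 0, 0, 0.3, -1, 0, 0, 0, 0.5, 0, 0, 0, 0, 0.4, 0, 0, 0, 0, 0.2, 0, 0, 0, 0, 0, 0])

```text
clock: 14.8
eef_pos: [0.5788, 0.0409, 0.0775]
tool_rot: [0.778, 0.629, 0.015, 0.001]
ft_force: [0.5, 0.1, -0.8]
grip_width: 0.0139
```

```bash
python3 - <<'E'
from h import *
plan([.5752,.0346,.0465],77.7)
E
```

```text
{'pos': array([578.8,  40.9,  77.5]), 'yaw': np.float64(77.9), 'turn': np.float64(0.2), 'shift': array([-0.127, -0.047,  0.512]), 'shift_after_turn': array([-0.127, -0.047,  0.512]), 'j': array([ 0.06,  0.49, -0.06,  1.  ,  0.02,  0.27])}
```

Emit:
play_rows(deltas=[0, -0.1, -0.05, 0.2, 0, 0, 0, 0, 0.15, 0, 0, 0, 0, 0.1, 0, 0, 0, 0, 0, 0])

```text
clock: 15.3
eef_pos: [0.5767, 0.0361, 0.0507]
tool_rot: [0.778, 0.629, 0.017, 0.002]
ft_force: [0.0, -0.3, -0.0]
grip_width: 0.0139
```

```bash
python3 - <<'E'
from h import *
plan([.5752,.0346,.0455],77.7)
E
```

```text
{'pos': array([576.7,  36.1,  50.7]), 'yaw': np.float64(77.9), 'turn': np.float64(0.2), 'shift': array([-0.032, -0.021,  0.085]), 'shift_after_turn': array([-0.032, -0.021,  0.085]), 'j': array([ 0.05,  0.51, -0.1 ,  0.94,  0.02,  0.27])}
```

Emit:
play_rows(deltas=[0, -0.03, -0.02, 0.06, 0, 0, 0, 0, 0.03, 0, 0, 0, 0, 0, 0])

```text
clock: 15.68
eef_pos: [0.5761, 0.0344, 0.0465]
tool_rot: [0.778, 0.628, 0.017, 0.003]
ft_force: [-0.6, 0.5, 0.8]
grip_width: 0.0141
```

Emit:
play_rows(deltas=[0, 0, 0, 0.03, 0, 0, 0, 0, 0, 0])

```text
clock: 15.92
eef_pos: [0.5772, 0.0343, 0.0466]
tool_rot: [0.778, 0.628, 0.018, 0.004]
ft_force: [-1.0, -0.5, 0.4]
grip_width: 0.0141
```

Emit:
play_rows(deltas=[0.5, 0, 0, 0.02, 0, 0.5, 0, 0, 0, 0, 0.5, 0, 0, 0, 0])

```text
clock: 16.3
eef_pos: [0.5774, 0.0344, 0.0448]
tool_rot: [0.778, 0.628, 0.018, 0.004]
ft_force: [0.5, -0.1, 0.1]
grip_width: 0.0424
```

Emit:
play_rows(deltas=[0.5, 0, 0, -0.3, 0, 0.5, 0, 0, -0.7, 0, 0.5, 0, 0, -0.7, 0, 0.5, 0, 0, -0.3, 0, 0.5, 0, 0, 0, 0])

```text
clock: 16.92
eef_pos: [0.5725, 0.0323, 0.166]
tool_rot: [0.778, 0.628, 0.017, 0.003]
ft_force: [-0.8, 0.1, 0.0]
grip_width: 0.0424
```

```bash
python3 - <<'E'
from h import *
plan([.546,-.419,.16]); print(bot.get_obs()["tool_rot"])
E
```

```text
{'pos': array([572.5,  32.3, 166. ]), 'yaw': np.float64(77.9), 'shift': array([-7.448,  1.146, -0.042]), 'shift_after_turn': array([-7.448,  1.146, -0.042]), 'j': array([0.05, 0.4 , 0.05, 1.19, 0.02, 0.26])}
[0.77764598 0.62846775 0.01695838 0.00272568]
```

Emit:
play_rows(deltas=[0.5, -0.5, 0.1, 0, 0, 0.5, -0.9, 0.13, 0, 0, 0.5, -0.9, 0.14, 0, 0, 0.5, -0.9, 0.14, 0, 0, 0.5, -0.9, 0.14, 0, 0, 0.5, -0.9, 0.14, 0, 0, 0.5, -0.9, 0.14, 0, 0, 0.5, -0.8, 0.12, 0, 0, 0.5, -0.5, 0.1, 0, 0, 0.5, 0, 0, 0, 0])

```text
clock: 18.18
eef_pos: [0.5448, -0.4146, 0.1383]
tool_rot: [0.776, 0.63, 0.013, -0.007]
ft_force: [0.7, 1.2, -0.2]
grip_width: 0.043
```

```bash
python3 - <<'E'
from h import *
plan([.548,-.419,.16]); print(bot.get_obs()["tool_rot"])
c=cam("wrist"); print(proj(c,[.548,-.419,.068])); cv2.imwrite("pics/w6.png",cv2.convertScaleAbs(c["color"],alpha=1.3))
E
```

```text
{'pos': array([ 544.8, -414.6,  138.3]), 'yaw': np.float64(78.1), 'shift': array([-0.051,  0.07 , -0.362]), 'shift_after_turn': array([-0.051,  0.07 , -0.362]), 'j': array([-0.66,  0.67,  0.43,  1.34,  0.03, -0.46])}
[ 0.77647912  0.62996716  0.01323422 -0.00681176]
[[273.6418995  223.59907441]]
```

View pics/w6.png

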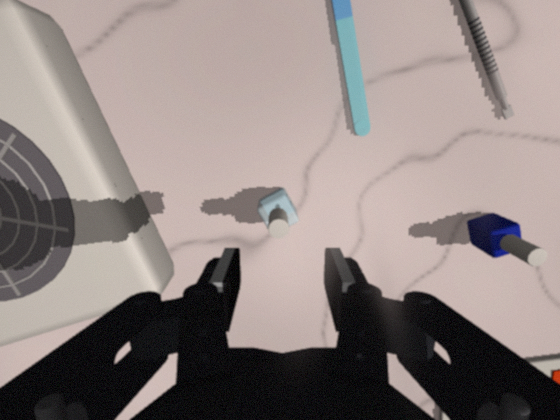

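White's cap top is at (279,227), with the box well to the left and blue at (495,235).

```bash
python3 - <<'E'
from h import *
c=cam("wrist"); x=plane(c,279,227,.068); print(x); plan([x[0],x[1],.042])
E
```

```text
[ 0.5514024 -0.4141403  0.068    ]
{'pos': array([ 545.2, -412. ,  138.8]), 'yaw': np.float64(78.3), 'shift': array([-0.063,  0.099,  1.613]), 'shift_after_turn': array([-0.063,  0.099,  1.613]), 'j': array([-0.66,  0.67,  0.43,  1.34,  0.03, -0.46])}
```

Emit:
play_rows(deltas=[0.5, -0.07, 0.1, 0.2, 0, 0.5, 0, 0, 0.4, 0, 0.5, 0, 0, 0.4, 0, 0.5, 0, 0, 0, 0])

```text
clock: 18.77
eef_pos: [0.5533, -0.4101, 0.075]
tool_rot: [0.773, 0.634, 0.014, -0.009]
ft_force: [-0.4, 0.2, 0.2]
grip_width: 0.0424
```

```bash
python3 - <<'E'
from h import *
c=cam("wrist"); print(proj(c,[.550,-.4155,.068])); plan([.55,-.4155,.042]); cv2.imwrite("pics/w7.png",cv2.convertScaleAbs(c["color"],alpha=1.3)[150:,100:460])
E
```

```text
[[269.96412427 251.77101198]]
{'pos': array([ 554.1, -410.8,   76.7]), 'yaw': np.float64(78.7), 'shift': array([-0.108, -0.055,  0.574]), 'shift_after_turn': array([-0.108, -0.055,  0.574]), 'j': array([-0.65,  0.72,  0.35,  1.22,  0.03, -0.45])}
```

View pics/w7.png

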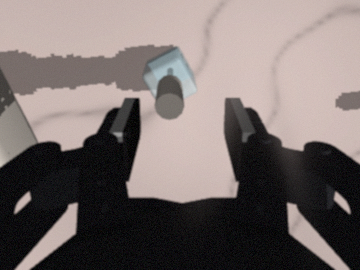

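The cap top is at full-image (269,255), within 3 px of the prediction. I'll correct and descend.

Emit:
play_rows(deltas=[0.5, -0.1, -0.06, 0.15, 0, 0.5, 0, 0, 0.25, 0, 0.5, 0, 0, 0.1, 0, 0.5, 0, 0, 0, 0])

```text
clock: 19.32
eef_pos: [0.5511, -0.4159, 0.0471]
tool_rot: [0.773, 0.634, 0.014, -0.005]
ft_force: [0.1, -0.2, 0.5]
grip_width: 0.0425
```

```bash
python3 - <<'E'
from h import *
plan([.55,-.4155,.041])
E
```

```text
{'pos': array([ 551.1, -415.9,   47.1]), 'yaw': np.float64(78.8), 'shift': array([-0.   , -0.021,  0.102]), 'shift_after_turn': array([-0.   , -0.021,  0.102]), 'j': array([-0.66,  0.74,  0.31,  1.15,  0.03, -0.46])}
```

Emit:
play_rows(deltas=[0.5, 0, -0.02, 0.1, 0, 0, 0, 0, 0, 0, 0, 0, 0, 0, 0, 0, 0, 0, 0, 0, 0, 0, 0, 0, 0])

```text
clock: 19.95
eef_pos: [0.5507, -0.4164, 0.0423]
tool_rot: [0.773, 0.634, 0.015, -0.004]
ft_force: [0.7, -0.6, 0.0]
grip_width: 0.0142
```

Emit:
play_rows(deltas=[0, 0, 0, -0.3, 0, 0, 0, 0, -0.6, 0, 0, 0, 0, -0.7, 0, 0, 0, 0, -0.5, 0, 0, 0, 0, 0, 0])

```text
clock: 20.58
eef_pos: [0.5487, -0.4195, 0.1765]
tool_rot: [0.773, 0.634, 0.015, -0.002]
ft_force: [-0.1, -0.5, -1.2]
grip_width: 0.014
```

```bash
python3 - <<'E'
from h import *
plan([.624,.024,.16],77.7); print(bot.get_obs()["tool_rot"])
E
```

```text
{'pos': array([ 548.7, -419.5,  176.5]), 'yaw': np.float64(78.8), 'turn': np.float64(1.1), 'shift': array([ 7.485, -0.218,  0.468]), 'shift_after_turn': array([ 7.48 , -0.356,  0.468]), 'j': array([-0.67,  0.66,  0.51,  1.42,  0.03, -0.47])}
[ 0.77294864  0.63428676  0.0149922  -0.00243839]
```

Emit:
play_rows(deltas=[0, 0.5, 0, 0, 1, 0, 0.9, -0.04, 0, 0, 0, 0.9, -0.04, 0, 0, 0, 0.9, -0.04, 0, 0, 0, 0.9, -0.04, 0, 0, 0, 0.9, -0.04, 0, 0, 0, 0.9, -0.05, 0.1, 0, 0, 0.9, -0.05, 0.1, 0, 0, 0.5, -0.05, 0.1, 0, 0, 0, 0, 0, 0])

```text
clock: 21.82
eef_pos: [0.6182, 0.027, 0.1596]
tool_rot: [0.779, 0.626, 0.011, -0.008]
ft_force: [0.0, 0.6, 0.1]
grip_width: 0.0143
```

```bash
python3 - <<'E'
from h import *
plan([.624,.024,.0465],77.7); print(bot.get_obs()["tool_rot"])
E
```

```text
{'pos': array([618.2,  27. , 159.6]), 'yaw': np.float64(77.6), 'turn': np.float64(-0.1), 'shift': array([-0.078,  0.102,  1.884]), 'shift_after_turn': array([-0.078,  0.102,  1.884]), 'j': array([0.03, 0.51, 0.21, 1.26, 0.03, 0.25])}
[ 0.77943216  0.62634428  0.01101999 -0.00754422]
```

Emit:
play_rows(deltas=[0, -0.06, 0.08, 0.3, 0, 0, 0, 0, 0.4, 0, 0, 0, 0, 0.4, 0, 0, 0, 0, 0.2, 0, 0, 0, 0, 0, 0])

```text
clock: 22.45
eef_pos: [0.6209, 0.0172, 0.074]
tool_rot: [0.782, 0.623, 0.008, -0.008]
ft_force: [-0.3, 0.1, -0.2]
grip_width: 0.0141
```

```bash
python3 - <<'E'
from h import *
plan([.624,.024,.0455],77.7)
E
```

```text
{'pos': array([620.9,  17.2,  74. ]), 'yaw': np.float64(77.1), 'turn': np.float64(-0.6), 'shift': array([0.112, 0.027, 0.478]), 'shift_after_turn': array([0.111, 0.028, 0.478]), 'j': array([0.02, 0.58, 0.09, 1.08, 0.02, 0.24])}
```

Emit:
play_rows(deltas=[0, 0.1, 0.03, 0.15, 0, 0, 0, 0, 0.15, 0, 0, 0, 0, 0.1, 0, 0, 0, 0, 0, 0])

```text
clock: 22.95
eef_pos: [0.6259, 0.023, 0.0504]
tool_rot: [0.782, 0.623, 0.01, -0.007]
ft_force: [-0.1, -0.4, -0.7]
grip_width: 0.014
```

```bash
python3 - <<'E'
from h import *
plan([.624,.024,.0455],77.7)
E
```

```text
{'pos': array([625.9,  23. ,  50.4]), 'yaw': np.float64(77.1), 'turn': np.float64(-0.6), 'shift': array([ 0.007, -0.034,  0.081]), 'shift_after_turn': array([ 0.008, -0.034,  0.081]), 'j': array([0.03, 0.61, 0.08, 1.03, 0.02, 0.25])}
```

Emit:
play_rows(deltas=[0, 0, -0.03, 0.06, 0, 0, 0, 0, 0.03, 0, 0, 0, 0, 0, 0])

```text
clock: 23.32
eef_pos: [0.6245, 0.0237, 0.0454]
tool_rot: [0.782, 0.623, 0.01, -0.007]
ft_force: [0.4, 0.5, 0.1]
grip_width: 0.014
```

Emit:
play_rows(deltas=[0, 0, 0, 0.03, 0, 0, 0, 0, 0, 0])

```text
clock: 23.58
eef_pos: [0.6252, 0.0238, 0.0452]
tool_rot: [0.782, 0.623, 0.011, -0.006]
ft_force: [-0.1, 0.3, -0.3]
grip_width: 0.0143
```

Emit:
play_rows(deltas=[0.5, 0, 0, 0.01, 0, 0.5, 0, 0, 0, 0, 0.5, 0, 0, 0, 0])

```text
clock: 23.95
eef_pos: [0.6254, 0.0237, 0.0445]
tool_rot: [0.782, 0.623, 0.011, -0.006]
ft_force: [0.5, 0.7, 0.6]
grip_width: 0.0429
```

Emit:
play_rows(deltas=[0.5, 0, 0, -0.3, 0, 0.5, 0, 0, -0.7, 0, 0.5, 0, 0, -0.7, 0, 0.5, 0, 0, -0.3, 0, 0.5, 0, 0, 0, 0])

```text
clock: 24.58
eef_pos: [0.6233, 0.0209, 0.1661]
tool_rot: [0.782, 0.623, 0.01, -0.007]
ft_force: [0.1, -0.0, -0.8]
grip_width: 0.0429
```

```bash
python3 - <<'E'
from h import *
plan([.434,-.331,.16],91.6); print(bot.get_obs()["tool_rot"])
E
```

```text
{'pos': array([623.3,  20.9, 166.1]), 'yaw': np.float64(77.1), 'turn': np.float64(-14.5), 'shift': array([-6.422, -1.765, -0.057]), 'shift_after_turn': array([-5.775, -3.317, -0.057]), 'j': array([0.02, 0.51, 0.23, 1.29, 0.02, 0.25])}
[ 0.78206837  0.62307351  0.00998032 -0.00698981]
```

Emit:
play_rows(deltas=[0.4, 0, 0, 0, -7.5, 0.4, 0, 0, 0, -7, 0.4, -0.6, -0.3, 0, 0, 0.4, -0.8, -0.46, 0, 0, 0.4, -0.8, -0.46, 0, 0, 0.4, -0.8, -0.46, 0, 0, 0.4, -0.8, -0.46, 0, 0, 0.4, -0.8, -0.46, 0, 0, 0.4, -0.7, -0.4, 0, 0, 0.4, -0.4, -0.25, 0, 0, 0.4, 0, 0, 0, 0])

```text
clock: 25.95
eef_pos: [0.4297, -0.3351, 0.1404]
tool_rot: [0.693, 0.721, 0.007, -0.015]
ft_force: [-0.1, 0.4, 0.6]
grip_width: 0.0341
```

```bash
cat >> h.py <<'E'
def bar(c,mask,z,amin=150):
    "minimum-area rectangle on plane z of the largest blob"
    cs=cv2.findContours(mask.astype(np.uint8),0,1)[0]; k=max(cs,key=cv2.contourArea)
    w=np.array([plane(c,*p,z)[:2] for p in k.reshape(-1,2)])*1000
    (x,y),(a,b),an=cv2.minAreaRect(w.astype(np.float32)); an=an if a>b else an+90
    print("px",k.reshape(-1,2).mean(0).round(),k.reshape(-1,2).min(0),k.reshape(-1,2).max(0),"xy",round(x,1),round(y,1),"size",round(a,1),round(b,1),"dir",round(an,1))
E
python3 - <<'E'
from h import *
plan([.434,-.331,.16],91.6); print(bot.get_obs()["tool_rot"])
for n in("top","wrist"):
    c=cam(n); h=cv2.cvtColor(c["color"],cv2.COLOR_BGR2HSV); bar(c,(h[...,0]>84)&(h[...,0]<115)&(h[...,1]>70),.004)
cv2.imwrite("pics/w8.png",cv2.convertScaleAbs(c["color"],alpha=1.3))
E
```

```text
{'pos': array([ 429.7, -335.1,  140.4]), 'yaw': np.float64(92.2), 'turn': np.float64(0.6), 'shift': array([ 0.075,  0.071, -0.326]), 'shift_after_turn': array([ 0.076,  0.07 , -0.326]), 'j': array([-0.67,  0.41, -0.01,  1.19,  0.02, -0.71])}
[ 0.69306061  0.72068899  0.0066719  -0.01516135]
px [406. 245.] [402 218] [411 272] xy 434.5 -331.4 size 133.2 15.0 dir 1.7
px [281. 200.] [273 129] [288 271] xy 435.6 -330.3 size 139.9 13.8 dir 2.3
```

The file measures 140 x 14 at (435,-330.5), direction 2.3°, and the two cameras agree.

Emit:
play_rows(deltas=[0.4, 0.07, 0.08, 0.3, 0, 0.4, 0, 0, 0.5, 0, 0.4, 0, 0, 0.5, 0, 0.4, 0, 0, 0.3, 0, 0.4, 0, 0, 0, 0])

```text
clock: 26.68
eef_pos: [0.4385, -0.3185, 0.0413]
tool_rot: [0.688, 0.726, 0.008, -0.016]
ft_force: [-0.1, -0.9, -0.7]
grip_width: 0.0344
```

```bash
python3 - <<'E'
from h import *
plan([.435,-.3305,.003],92.3); print(bot.get_obs()["tool_rot"])
E
```

```text
{'pos': array([ 438.5, -318.5,   41.3]), 'yaw': np.float64(93.1), 'turn': np.float64(0.8), 'shift': array([-0.218, -0.062,  0.632]), 'shift_after_turn': array([-0.219, -0.06 ,  0.632]), 'j': array([-0.64,  0.5 , -0.14,  0.96,  0.02, -0.69])}
[ 0.68779029  0.72569707  0.00792121 -0.01566962]
```

Emit:
play_rows(deltas=[0.4, -0.17, -0.05, 0.1, 0.8, 0.4, 0, 0, 0.15, 0, 0.4, 0, 0, 0, 0])

```text
clock: 27.05
eef_pos: [0.4377, -0.3287, 0.0268]
tool_rot: [0.692, 0.721, 0.008, -0.014]
ft_force: [-0.1, 0.7, -0.6]
grip_width: 0.0339
```

```bash
python3 - <<'E'
from h import *
plan([.435,-.3305,.003],92.3)
E
```

```text
{'pos': array([ 437.7, -328.7,   26.8]), 'yaw': np.float64(92.3), 'turn': np.float64(0.0), 'shift': array([-0.04 , -0.043,  0.396]), 'shift_after_turn': array([-0.04 , -0.043,  0.396]), 'j': array([-0.65,  0.52, -0.15,  0.93,  0.02, -0.7 ])}
```

Emit:
play_rows(deltas=[0.4, -0.03, -0.04, 0.15, 0, 0.4, 0, 0, 0.12, 0, 0.4, 0, 0, 0.07, 0, 0.4, 0, 0, 0, 0])

```text
clock: 27.55
eef_pos: [0.4351, -0.3306, 0.0055]
tool_rot: [0.693, 0.721, 0.008, -0.014]
ft_force: [-0.2, 0.5, 0.9]
grip_width: 0.0342
```

```bash
python3 - <<'E'
from h import *
plan([.435,-.3305,.004],92.3)
E
```

```text
{'pos': array([ 435.1, -330.6,    5.5]), 'yaw': np.float64(92.3), 'turn': np.float64(0.0), 'shift': array([ 0.   , -0.002,  0.025]), 'shift_after_turn': array([ 0.   , -0.002,  0.025]), 'j': array([-0.66,  0.55, -0.17,  0.88,  0.02, -0.7 ])}
```

Emit:
play_rows(deltas=[0.4, 0, 0, 0.03, 0, 0, 0, 0, 0.02, 0, 0, 0, 0, 0, 0, 0, 0, 0, 0, 0])

```text
clock: 28.05
eef_pos: [0.4356, -0.3307, 0.0029]
tool_rot: [0.693, 0.721, 0.008, -0.013]
ft_force: [-0.5, -1.6, -0.0]
grip_width: 0.0106
```

Emit:
play_rows(deltas=[0, 0, 0, -0.3, 0, 0, 0, 0, -0.6, 0, 0, 0, 0, -0.8, 0, 0, 0, 0, -0.7, 0, 0, 0, 0, 0, 7, 0, 0, 0, 0, 7, 0, 0, 0, 0, 0])

```text
clock: 28.92
eef_pos: [0.4365, -0.3348, 0.1514]
tool_rot: [0.777, 0.629, 0.007, -0.014]
ft_force: [0.6, -0.3, -0.8]
grip_width: 0.0109
```

```bash
python3 - <<'E'
from h import *
plan([.562,-.026,.12],77.7); print(bot.get_obs()["tool_rot"])
for n in("wrist",):
    c=cam(n); h=cv2.cvtColor(c["color"],cv2.COLOR_BGR2HSV); bar(c,(h[...,0]>84)&(h[...,0]<115)&(h[...,1]>70),bot.get_obs()["eef_pos"][2])
E
```

```text
{'pos': array([ 436.5, -334.8,  151.4]), 'yaw': np.float64(78.0), 'turn': np.float64(0.3), 'shift': array([5.453, 0.981, 0.663]), 'shift_after_turn': array([5.458, 0.956, 0.663]), 'j': array([-0.66,  0.4 ,  0.02,  1.21,  0.02, -0.46])}
[ 0.77718415  0.62907983  0.00653358 -0.01416592]
px [283. 249.] [268 121] [297 360] xy 432.8 -332.8 size 16.0 131.6 dir 167.3
```

Emit:
play_rows(deltas=[0, 0.4, 0.08, 0, 0, 0, 0.8, 0.15, 0, 0, 0, 0.8, 0.15, 0, 0, 0, 0.8, 0.15, 0, 0, 0, 0.8, 0.15, 0, 0, 0, 0.8, 0.15, 0, 0, 0, 0.6, 0.1, 0.1, 0, 0, 0.3, 0.05, 0.1, 0, 0, 0, 0, 0, 0, 0, 0, 0, 0, 0])

```text
clock: 30.22
eef_pos: [0.5597, -0.028, 0.143]
tool_rot: [0.773, 0.634, 0.004, -0.016]
ft_force: [-0.3, -0.6, -0.8]
grip_width: 0.0103
```

```bash
python3 - <<'E'
from h import *
plan([.562,-.026,.05],77.7); print(bot.get_obs()["tool_rot"])
c=cam("wrist"); h=cv2.cvtColor(c["color"],cv2.COLOR_BGR2HSV); bar(c,((h[...,0]>160))&(h[...,1]>120),.005)
cv2.imwrite("pics/w9.png",cv2.convertScaleAbs(c["color"],alpha=1.3))
E
```

```text
{'pos': array([559.7, -28. , 143. ]), 'yaw': np.float64(78.7), 'turn': np.float64(1.0), 'shift': array([-0.002,  0.063,  1.55 ]), 'shift_after_turn': array([-1.00e-03,  6.30e-02,  1.55e+00]), 'j': array([-0.07,  0.42,  0.03,  1.19,  0.03,  0.13])}
[ 0.77307663  0.63408717  0.00410696 -0.01640492]
px [544. 193.] [522 176] [559 214] xy 606.7 232.5 size 46.2 31.6 dir 56.2
```

View pics/w9.png

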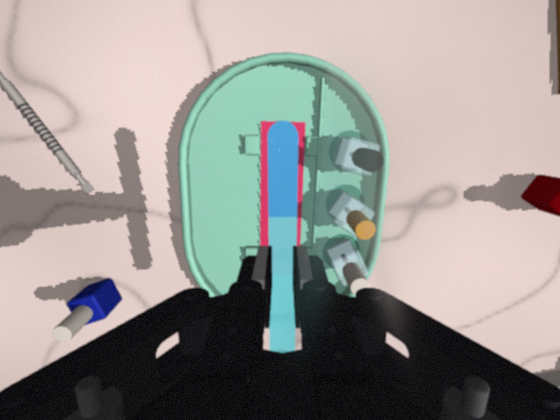

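All three empties stand upright in the bay, and the file hangs lengthwise over the pad at (282,240), clear of the caps. I'll lower it.

Emit:
play_rows(deltas=[0, 0, 0.06, 0.3, 1, 0, 0, 0, 0.5, 0, 0, 0, 0, 0.4, 0, 0, 0, 0, 0.1, 0, 0, 0, 0, 0, 0])

```text
clock: 30.9
eef_pos: [0.5624, -0.0338, 0.0658]
tool_rot: [0.782, 0.623, 0.005, -0.015]
ft_force: [0.7, 0.0, -0.2]
grip_width: 0.0103
```

```bash
python3 - <<'E'
from h import *
plan([.562,-.026,.009],77.7); print(bot.get_obs()["tool_rot"])
E
```

```text
{'pos': array([562.4, -33.8,  65.8]), 'yaw': np.float64(77.1), 'turn': np.float64(-0.6), 'shift': array([ 0.1  , -0.02 ,  0.949]), 'shift_after_turn': array([ 0.1  , -0.019,  0.949]), 'j': array([-0.08,  0.5 , -0.07,  1.01,  0.03,  0.15])}
[ 0.78198716  0.62310352  0.00513627 -0.01455001]
```

Emit:
play_rows(deltas=[0, 0.09, -0.02, 0.2, -0.5, 0, 0, 0, 0.3, 0, 0, 0, 0, 0.1, 0, 0, 0, 0, 0, 0])

```text
clock: 31.4
eef_pos: [0.5646, -0.027, 0.0314]
tool_rot: [0.779, 0.627, 0.008, -0.013]
ft_force: [0.4, 0.0, 0.2]
grip_width: 0.0106
```

```bash
python3 - <<'E'
from h import *
plan([.562,-.026,.009],77.7); print(bot.get_obs()["ft_force"])
E
```

```text
{'pos': array([564.6, -27. ,  31.4]), 'yaw': np.float64(77.6), 'turn': np.float64(-0.1), 'shift': array([-0.003, -0.041,  0.374]), 'shift_after_turn': array([-0.003, -0.041,  0.374]), 'j': array([-0.06,  0.53, -0.11,  0.93,  0.03,  0.15])}
[0.43380968 0.04472814 0.23217231]
```

Emit:
play_rows(deltas=[0, 0, -0.04, 0.15, 0, 0, 0, 0, 0.1, 0, 0, 0, 0, 0.05, 0, 0, 0, 0, 0, 0])

```text
clock: 31.9
eef_pos: [0.5629, -0.0257, 0.0134]
tool_rot: [0.779, 0.627, 0.008, -0.012]
ft_force: [0.0, -0.1, -0.6]
grip_width: 0.0109
```

Emit:
play_rows(deltas=[0, 0, 0, 0.04, 0, 0, 0, 0, 0, 0])

```text
clock: 32.15
eef_pos: [0.5632, -0.0257, 0.0111]
tool_rot: [0.779, 0.627, 0.009, -0.012]
ft_force: [0.5, -0.3, -0.2]
grip_width: 0.0106
```

```bash
python3 - <<'E'
from h import *
plan([.562,-.026,.009],77.7); print(bot.get_obs()["ft_force"],bot.get_obs()["tool_rot"])
E
```

```text
{'pos': array([563.2, -25.7,  11.1]), 'yaw': np.float64(77.6), 'turn': np.float64(-0.1), 'shift': array([-0.009, -0.018,  0.035]), 'shift_after_turn': array([-0.009, -0.018,  0.035]), 'j': array([-0.06,  0.55, -0.14,  0.88,  0.03,  0.15])}
[ 0.49464399 -0.32484417 -0.23318326] [ 0.77895499  0.62691171  0.00855264 -0.01173398]
```

Emit:
play_rows(deltas=[0, 0, -0.01, 0.05, 0, 0, 0, 0, 0, 0])

```text
clock: 32.4
eef_pos: [0.5628, -0.0255, 0.0081]
tool_rot: [0.779, 0.627, 0.009, -0.012]
ft_force: [-0.1, -0.2, -1.4]
grip_width: 0.0106
```

Emit:
play_rows(deltas=[0, 0, 0, 0.04, 0, 0, 0, 0, 0, 0])

```text
clock: 32.65
eef_pos: [0.5635, -0.0256, 0.0082]
tool_rot: [0.779, 0.627, 0.01, -0.011]
ft_force: [0.1, 0.1, 0.2]
grip_width: 0.0106
```

Contact is reached at the expected height (pad top + 3 mm). I'll open slightly and lift.

Emit:
play_rows(deltas=[0.28, 0, 0, 0, 0, 0.28, 0, 0, 0, 0, 0.28, 0, 0, 0, 0])

```text
clock: 33.02
eef_pos: [0.5635, -0.0255, 0.0079]
tool_rot: [0.779, 0.627, 0.01, -0.011]
ft_force: [-0.2, 0.6, -0.5]
grip_width: 0.0241
```

Emit:
play_rows(deltas=[0.28, 0, 0, -0.2, 0, 0.28, 0, 0, -0.5, 0, 0.28, 0, 0, -0.8, 0, 0.28, 0, 0, -0.8, 0, 0.28, 0, 0, -0.3, 0, 0.28, 0, 0, 0, 0])

```text
clock: 33.78
eef_pos: [0.5633, -0.0303, 0.1715]
tool_rot: [0.779, 0.627, 0.01, -0.011]
ft_force: [0.4, 0.1, -0.5]
grip_width: 0.0238
```

```bash
python3 - <<'E'
from h import *
plan([.454,-.223,.15],109.5); print(bot.get_obs()["tool_rot"])
t=cam("top"); g=cv2.GaussianBlur(t["color"],(3,3),0).max(2); bg=cv2.medianBlur(t["color"].max(2),31); m=(bg.astype(int)-g>14); r=np.zeros_like(g); r[205:268,345:382]=1
bar(t,m&(r>0),.004); print(t["color"][205:265:6,345:382:3].max(2))
E
```

```text
{'pos': array([563.3, -30.3, 171.5]), 'yaw': np.float64(77.6), 'turn': np.float64(-31.9), 'shift': array([-3.536, -1.091,  0.262]), 'shift_after_turn': array([-2.428, -2.793,  0.262]), 'j': array([-0.07,  0.4 ,  0.07,  1.24,  0.03,  0.15])}
[ 0.77899251  0.62686783  0.00976312 -0.0105868 ]
px [374. 236.] [368 205] [380 267] xy 456.9 -253.0 size 153.8 22.9 dir 0.9
[[ 95  93  91  91  89  85  80  73  62  51  58  56  59]
 [ 95  95  91  92  90  86  82  76  66  54  62  61  62]
 [ 95  93  93  91  90  88  83  78  69  56  89  86  71]
 [ 96  96  93  93  90  89  85  79  71  57  78  99 100]
 [ 95  94  94  93  91  89  85  80  72  60  69 100  99]
 [ 96  94  91  92  91  89  84  82  75  62  53  92  94]
 [ 95  96  93  93  92  89  86  82  75  66  52  47  99]
 [ 96  95  93  92  92  89  87  82  77  66  55  41 100]
 [ 95  96  94  93  92  91  87  84  79  70  56  39  98]
 [ 96  95  93  93  91  90  87  85  79  71  59  40  95]]
```

Emit:
play_rows(deltas=[0.4, 0, 0, 0, -10.5, 0.4, 0, 0, 0, -10.5, 0.4, 0, 0, 0, -10.5, 0.4, -0.3, -0.4, 0, 0, 0.4, -0.6, -0.7, 0, 0, 0.4, -0.6, -0.7, 0, 0, 0.4, -0.5, -0.6, 0, 0, 0.4, -0.3, -0.3, 0, 0, 0.4, 0, 0, 0, 0, 0.4, 0, 0, 0, 0])

```text
clock: 35.08
eef_pos: [0.4469, -0.2169, 0.1509]
tool_rot: [0.572, 0.82, 0.008, -0.02]
ft_force: [0.1, -0.6, 0.3]
grip_width: 0.0341
```

```bash
python3 - <<'E'
from h import *
plan([.454,-.223,.15],109.5); print(bot.get_obs()["tool_rot"])
c=cam("wrist"); print(proj(c,[[.454,-.223,.004],[.515,-.201,.004],[.393,-.245,.004]]).round())
h=cv2.cvtColor(c["color"],cv2.COLOR_BGR2HSV); cv2.imwrite("pics/w10.png",cv2.convertScaleAbs(c["color"],alpha=1.3))
u=proj(c,[.454,-.223,.004])[0].astype(int); print(h[u[1]-20:u[1]+21:10,u[0]-24:u[0]+25:6].tolist())
E
```

```text
{'pos': array([ 446.9, -216.9,  150.9]), 'yaw': np.float64(110.2), 'turn': np.float64(0.7), 'shift': array([-0.137,  0.077,  0.008]), 'shift_after_turn': array([-0.136,  0.078,  0.008]), 'j': array([-0.46,  0.31, -0.11,  1.18,  0.02, -0.82])}
[ 0.57191919  0.82001958  0.00787274 -0.0203556 ]
[[267. 201.]
 [267. 261.]
 [267. 133.]]
[[[7, 28, 153], [8, 33, 153], [8, 30, 155], [8, 32, 143], [0, 25, 52], [8, 12, 86], [8, 31, 158], [5, 28, 156], [2, 26, 156]], [[7, 30, 146], [4, 27, 151], [6, 33, 154], [8, 30, 127], [173, 18, 57], [13, 19, 95], [7, 29, 158], [7, 29, 158], [7, 27, 159]], [[8, 28, 145], [7, 31, 138], [6, 28, 138], [4, 29, 124], [15, 19, 53], [12, 14, 91], [8, 29, 158], [7, 29, 158], [7, 27, 158]], [[7, 29, 152], [8, 32, 153], [5, 31, 156], [5, 32, 151], [13, 31, 57], [9, 18, 97], [6, 28, 139], [4, 30, 135], [4, 27, 140]], [[5, 30, 154], [8, 31, 154], [8, 30, 153], [6, 29, 140], [10, 14, 53], [0, 18, 83], [7, 28, 156], [4, 27, 159], [5, 29, 159]]]
```

View pics/w10.png

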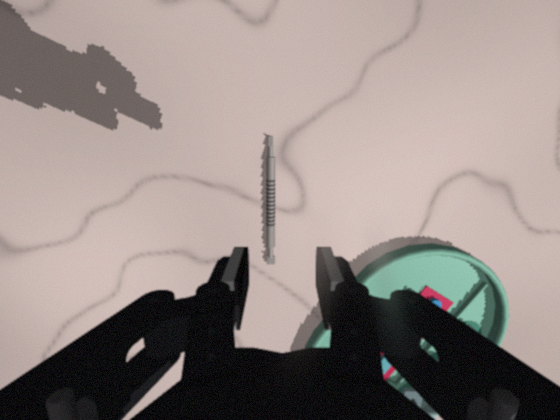

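The pusher runs vertically from (269.5,134) to (270.5,263), with its shadow on the left and the knurl at (270,201). That matches the jaw direction.

```bash
python3 - <<'E'
from h import *
c=cam("wrist"); a=plane(c,269.5,134,.004);b=plane(c,270.5,263,.004); d=b-a; x=(a+b)/2
print(x,np.linalg.norm(d),np.degrees(np.arctan2(d[1],d[0]))); print(plane(c,270.5,201,.007)); plan([x[0],x[1],.05],np.degrees(np.arctan2(d[1],d[0]))+90)
E
```

```text
[ 0.45456285 -0.21951968  0.004     ] 0.1312920360206582 20.07893925652165
[ 0.45248749 -0.21978849  0.007     ]
{'pos': array([ 447.3, -216.6,  151.2]), 'yaw': np.float64(110.3), 'turn': np.float64(0.2), 'shift': array([-0.159,  0.114,  1.68 ]), 'shift_after_turn': array([-0.158,  0.114,  1.68 ]), 'j': array([-0.46,  0.31, -0.11,  1.18,  0.02, -0.82])}
```

Emit:
play_rows(deltas=[0.4, -0.16, 0.1, 0.3, 0, 0.4, 0, 0, 0.5, 0, 0.4, 0, 0, 0.5, 0, 0.4, 0, 0, 0.2, 0, 0.4, 0, 0, 0, 0])

```text
clock: 35.8
eef_pos: [0.458, -0.2182, 0.0548]
tool_rot: [0.569, 0.822, 0.008, -0.02]
ft_force: [0.3, 0.4, -0.0]
grip_width: 0.0343
```

```bash
python3 - <<'E'
from h import *
plan([.454,-.2197,.004],110.1)
c=cam("wrist"); print(proj(c,[[.454,-.2197,.006],[.393,-.2417,.004]]).round()); g=c["color"].max(2); u,v=proj(c,[.428,-.229,.006])[0].astype(int); print(u,v,g[v,u-30:u+31:3])
E
```

```text
{'pos': array([ 458. , -218.2,   54.8]), 'yaw': np.float64(110.7), 'turn': np.float64(0.6), 'shift': array([-0.034, -0.063,  0.847]), 'shift_after_turn': array([-0.035, -0.062,  0.847]), 'j': array([-0.46,  0.43, -0.22,  0.96,  0.02, -0.82])}
[[279. 223.]
 [280. 123.]]
279 182 [159 159 160 160 160 147  92  96  79  81 114 135 126 162 161 162 160 159
 157 154 149]
```

Emit:
play_rows(deltas=[0.4, -0.03, -0.06, 0.25, 0.6, 0.4, 0, 0, 0.3, 0, 0.4, 0, 0, 0.15, 0, 0.4, 0, 0, 0, 0])

```text
clock: 36.35
eef_pos: [0.4568, -0.2217, 0.0137]
tool_rot: [0.574, 0.819, 0.008, -0.016]
ft_force: [1.1, 0.5, -0.3]
grip_width: 0.034
```

```bash
python3 - <<'E'
from h import *
plan([.454,-.2197,.004],110.1)
E
```

```text
{'pos': array([ 456.8, -221.7,   13.7]), 'yaw': np.float64(110.0), 'turn': np.float64(-0.1), 'shift': array([ 0.042, -0.031,  0.163]), 'shift_after_turn': array([ 0.042, -0.031,  0.163]), 'j': array([-0.46,  0.48, -0.27,  0.85,  0.02, -0.81])}
```

Emit:
play_rows(deltas=[0.4, 0.04, -0.03, 0.08, 0, 0.4, 0, 0, 0.06, 0, 0.4, 0, 0, 0, 0])

```text
clock: 36.72
eef_pos: [0.4548, -0.2202, 0.006]
tool_rot: [0.574, 0.819, 0.008, -0.015]
ft_force: [-0.9, -0.3, 0.9]
grip_width: 0.0344
```

```bash
python3 - <<'E'
from h import *
plan([.454,-.2197,.004],110.1)
E
```

```text
{'pos': array([ 454.8, -220.2,    6. ]), 'yaw': np.float64(110.0), 'turn': np.float64(-0.1), 'shift': array([ 0.012, -0.01 ,  0.035]), 'shift_after_turn': array([ 0.012, -0.009,  0.035]), 'j': array([-0.46,  0.48, -0.29,  0.83,  0.02, -0.81])}
```

Emit:
play_rows(deltas=[0.4, 0, 0, 0.03, 0, 0, 0, 0, 0.01, 0, 0, 0, 0, 0, 0, 0, 0, 0, 0, 0])

```text
clock: 37.22
eef_pos: [0.4554, -0.2205, 0.0042]
tool_rot: [0.574, 0.819, 0.008, -0.014]
ft_force: [0.2, 0.2, 0.2]
grip_width: 0.0052
```

Emit:
play_rows(deltas=[0, 0, 0, -0.3, 0, 0, 0, 0, -0.6, 0, 0, 0, 0, -0.8, 0, 0, 0, 0, -0.6, 0, 0, 0, 0, 0, 10.5, 0, 0, 0, 0, 10.5, 0, 0, 0, 0, 10.5, 0, 0, 0, 0, 0])

```text
clock: 38.22
eef_pos: [0.4568, -0.2245, 0.1463]
tool_rot: [0.778, 0.627, 0.004, -0.016]
ft_force: [-0.8, -0.2, -1.0]
grip_width: 0.0053
```

```bash
python3 - <<'E'
from h import *
Y=np.radians(-12.3)
p=np.array([.5624,-.024])+np.array([-np.sin(Y),np.cos(Y)])*-.057; print(p)
plan([*p,.12],77.7); print(bot.get_obs()["tool_rot"])
E
```

```text
[ 0.55025727 -0.0796916 ]
{'pos': array([ 456.8, -224.5,  146.3]), 'yaw': np.float64(77.7), 'turn': np.float64(0.0), 'shift': array([2.677, 1.018, 0.489]), 'shift_after_turn': array([2.677, 1.017, 0.489]), 'j': array([-0.47,  0.33, -0.1 ,  1.17,  0.02, -0.26])}
[ 0.77847512  0.62744826  0.00402161 -0.01640083]
```

Emit:
play_rows(deltas=[0, 0.3, 0.12, 0, 0, 0, 0.6, 0.23, 0, 0, 0, 0.6, 0.23, 0, 0, 0, 0.5, 0.2, 0, 0, 0, 0.3, 0.12, 0, 0, 0, 0.2, 0.05, 0, 0, 0, 0, 0, 0, 0, 0, 0, 0, 0, 0])

```text
clock: 39.22
eef_pos: [0.5473, -0.0819, 0.1483]
tool_rot: [0.774, 0.632, 0.004, -0.017]
ft_force: [0.2, 0.8, -0.7]
grip_width: 0.0056
```

```bash
python3 - <<'E'
from h import *
plan([.5503,-.0797,.05],77.7); print(bot.get_obs()["tool_rot"])
E
```

```text
{'pos': array([547.3, -81.9, 148.3]), 'yaw': np.float64(78.4), 'turn': np.float64(0.7), 'shift': array([1.000e-03, 7.700e-02, 1.637e+00]), 'shift_after_turn': array([0.002, 0.077, 1.637]), 'j': array([-0.16,  0.41,  0.02,  1.2 ,  0.03,  0.04])}
[ 0.77448754  0.63234192  0.00387905 -0.01725429]
```

Emit:
play_rows(deltas=[0, 0, 0.06, 0.3, 0.5, 0, 0, 0, 0.5, 0, 0, 0, 0, 0.4, 0, 0, 0, 0, 0.1, 0, 0, 0, 0, 0, 0])

```text
clock: 39.85
eef_pos: [0.5487, -0.0853, 0.0701]
tool_rot: [0.78, 0.626, 0.004, -0.016]
ft_force: [0.9, -0.3, -1.2]
grip_width: 0.0051
```

```bash
python3 - <<'E'
from h import *
plan([.5503,-.0797,.0072],77.7)
E
```

```text
{'pos': array([548.7, -85.3,  70.1]), 'yaw': np.float64(77.5), 'turn': np.float64(-0.2), 'shift': array([0.069, 0.026, 1.05 ]), 'shift_after_turn': array([0.069, 0.026, 1.05 ]), 'j': array([-0.17,  0.48, -0.09,  1.02,  0.03,  0.05])}
```

Emit:
play_rows(deltas=[0, 0.06, 0.02, 0.25, 0, 0, 0, 0, 0.3, 0, 0, 0, 0, 0.15, 0, 0, 0, 0, 0, 0])

```text
clock: 40.35
eef_pos: [0.5526, -0.0811, 0.0286]
tool_rot: [0.78, 0.626, 0.006, -0.014]
ft_force: [-0.7, 0.6, -0.3]
grip_width: 0.0054
```

```bash
python3 - <<'E'
from h import *
plan([.5503,-.0797,.0072],77.7)
E
```

```text
{'pos': array([552.6, -81.1,  28.6]), 'yaw': np.float64(77.5), 'turn': np.float64(-0.2), 'shift': array([ 0.004, -0.037,  0.357]), 'shift_after_turn': array([ 0.004, -0.037,  0.357]), 'j': array([-0.16,  0.53, -0.13,  0.93,  0.03,  0.06])}
```

Emit:
play_rows(deltas=[0, 0, -0.04, 0.15, 0, 0, 0, 0, 0.1, 0, 0, 0, 0, 0.05, 0, 0, 0, 0, 0, 0])

```text
clock: 40.85
eef_pos: [0.5509, -0.08, 0.0106]
tool_rot: [0.78, 0.626, 0.007, -0.013]
ft_force: [-0.3, 0.1, -0.2]
grip_width: 0.0054
```

Emit:
play_rows(deltas=[0, 0, 0, 0.04, 0, 0, 0, 0, 0, 0])

```text
clock: 41.1
eef_pos: [0.5513, -0.08, 0.0083]
tool_rot: [0.78, 0.626, 0.007, -0.013]
ft_force: [-0.0, 0.5, -1.1]
grip_width: 0.0053
```

```bash
python3 - <<'E'
from h import *
plan([.5503,-.0797,.0072],77.7)
E
```

```text
{'pos': array([551.3, -80. ,   8.3]), 'yaw': np.float64(77.5), 'turn': np.float64(-0.2), 'shift': array([ 0.001, -0.016,  0.019]), 'shift_after_turn': array([ 0.001, -0.016,  0.019]), 'j': array([-0.16,  0.55, -0.16,  0.87,  0.03,  0.06])}
```

Emit:
play_rows(deltas=[0, 0, 0, 0.03, 0, 0, 0, 0, 0, 0])

```text
clock: 41.35
eef_pos: [0.5518, -0.08, 0.0073]
tool_rot: [0.78, 0.626, 0.008, -0.012]
ft_force: [0.4, 0.0, 1.1]
grip_width: 0.0051
```

Emit:
play_rows(deltas=[0, 0, 0, 0.03, 0, 0, 0, 0, 0, 0])

```text
clock: 41.6
eef_pos: [0.5522, -0.0801, 0.0074]
tool_rot: [0.78, 0.626, 0.008, -0.012]
ft_force: [-0.2, -0.1, -0.6]
grip_width: 0.0052
```

Emit:
play_rows(deltas=[0.28, 0, 0, 0, 0, 0.28, 0, 0, 0, 0, 0.28, 0, 0, 0, 0])

```text
clock: 41.98
eef_pos: [0.5521, -0.0801, 0.0069]
tool_rot: [0.78, 0.626, 0.008, -0.012]
ft_force: [0.3, -0.6, 0.9]
grip_width: 0.0235
```

Emit:
play_rows(deltas=[0.28, 0, 0, -0.2, 0, 0.28, 0, 0, -0.5, 0, 0.28, 0, 0, -0.8, 0, 0.28, 0, 0, -0.8, 0, 0.28, -0.7, -0.4, 0, 0, 0.28, -0.8, -0.4, 0, 0, 0.28, -0.8, -0.4, 0, 0, 0.28, -0.8, -0.4, 0, 0, 0.28, -0.8, -0.3, 0, 0, 0.28, 0, 0, 0, 0])

```text
clock: 43.22
eef_pos: [0.3896, -0.2948, 0.152]
tool_rot: [0.779, 0.627, 0.01, -0.006]
ft_force: [0.3, 0.3, 0.2]
grip_width: 0.0238
```

```bash
python3 - <<'E'
from h import *
c=cam("top"); h=cv2.cvtColor(c["color"],cv2.COLOR_BGR2HSV); r=np.zeros(h.shape[:2],bool); r[140:250,240:330]=1
bar(c,((h[...,0]>160))&(h[...,1]>120)&r,.005); bar(c,(h[...,0]>84)&(h[...,0]<115)&(h[...,1]>90)&r,.008)
im=lambda c,x,y,w,hh,s: cv2.resize(cv2.convertScaleAbs(c["color"],alpha=1.6)[y:y+hh,x:x+w],None,fx=s,fy=s,interpolation=cv2.INTER_CUBIC)
s=cam("scene")
cv2.imwrite("pics/fin.png",np.vstack([np.hstack([im(c,230,135,105,120,3.5)[:400],im(s,215,180,115,115,3.5)[:400]]),im(c,80,155,388,100,1)[:, :] if 0 else cv2.resize(im(c,80,150,390,120,1),(367+402,170))]))
E
```

```text
px [282. 195.] [270 165] [295 222] xy 562.4 -26.4 size 37.0 144.9 dir 167.6
px [283. 194.] [275 168] [289 219] xy 562.3 -26.9 size 12.4 133.7 dir 167.5Traceback (most recent call last):
  File "<stdin>", line 6, in <module>
    return _nx.concatenate(arrs, 0, dtype=dtype, casting=casting)
           ~~~~~~~~~~~~~~~^^^^^^^^^^^^^^^^^^^^^^^^^^^^^^^^^^^^^^^
ValueError: all the input array dimensions except for the concatenation axis must match exactly, but along dimension 1, the array at index 0 has size 770 and the array at index 1 has size 769
```

The file measures centred on the pad: (562.3,-26.9) against pad (562.4,-26.4), with the same direction to 0.1°. Next is the final look.

```bash
python3 - <<'E'
from h import *
c=cam("top"); s=cam("scene")
im=lambda c,x,y,w,h,W,H: cv2.resize(cv2.convertScaleAbs(c["color"],alpha=1.6)[y:y+h,x:x+w],(W,H),interpolation=cv2.INTER_CUBIC)
cv2.imwrite("pics/fin.png",np.vstack([np.hstack([im(c,230,140,112,112,400,360),im(s,210,165,120,108,400,360)]),im(c,75,150,390,117,800,240)]))
E
```

```text
(no output)
```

View pics/fin.png

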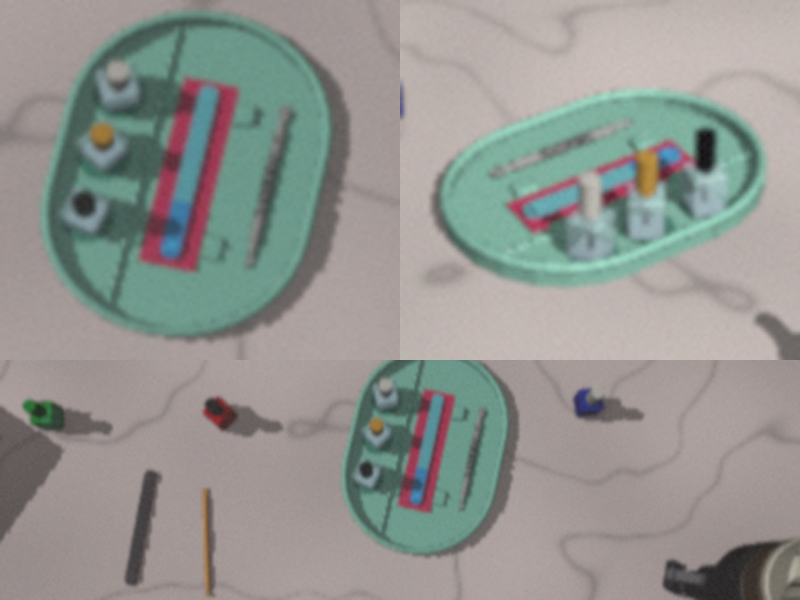

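The final view shows three upright bottles in the bay, at crop (118,85), (103,148) and (86,210). The file is along the middle of the pad, and the pusher is in the bare lane at (270,185). Red, blue, green, emery and stick are where they started.

```bash
python3 -c "
from workcell import ticket
print(ticket.job_done())"
```

```text
the job is handed in; nothing more can be done
None
```

I moved the three empties (black, gold, white) upright onto the bay marks. The glass file lies along the middle of the pink pad and the pusher lies in the bare lane. Each was set down at touch height before release, and the job was handed in with the clock at about 43 s of the 122 s allowed.

- **Bottles:** the final top and scene views show all three standing upright in the bay. I checked this by eye and did not measure their final positions.
- **File:** by mask its centre is about 0.5 mm from the pad centre, and its direction matches to 0.1°.
- **Pusher:** I checked the lane by eye in the final views. It was released about 2 mm from the lane's middle along its length.
- **Left alone:** the full red and blue bottles, the green look-alike, the emery board and the wooden stick look unmoved.
- **Forces:** wrist readings, taken only at the end of each move call, stayed within about 2 N.

**Disagreements:** the tool drifted to a tilt of about 1 to 2° during the job, and white's cap position differed by about 5 mm between the top and wrist cameras. The tilt caused no visible trouble in the placements. I gripped white between the two readings after a close wrist view.

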